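Lock the pull-rod coupling with the quick-release pin

ROBOT

A 6-joint arm with a two-finger parallel gripper is mounted at the origin on the work surface. World frame = base frame: x ahead of the robot, y to its left, z up, the work surface at z = 0. Lengths are in m, angles in rad, forces in N, time in s.
With the tool pointing down it reaches from about 0.425 to 1.125 m from the base axis. Payload 14.9 kg.
Tool frame: the origin (TCP) lies at the very end of the fingers, on their centre line; the grasp point (between the pads) lies 19 mm behind it; z points along the fingers, y is the line along which they close (so a half turn about z gives the same grasp; the last joint's range is limited). The gripper opens to 91 mm and grips with 3 to 60 N. Pads are 32 mm wide; open, the fingers measure 118 mm over their backs; the gripper's body (76 mm by 178 mm) begins 60 mm behind the grasp point.
Start: joints at [1.211, 0.379, 1.734, -0, 1.028, -0.033], TCP at [0.225, 0.663, 0.181] pointing down, gripper open.
Joint ranges: [-2.77, 2.77], [-0.74, 2.19], [0, 2.66], [-1.06, 4.2], [0.31, 2.87], [-3.08, 3.08]. Speed limits (rad/s): [1.89, 1.89, 2.39, 3.14, 3.14, 3.14].

INTERFACE

Orientations are given as a unit quaternion [x, y, z, w].
In Python, from plant import ctrl gives the robot as it stands. The module is installed in compiled form; this text tells all that it offers.
- The arm moves only by the tool play_rows, never from a script. Its argument "targets" is one flat list of numbers, 5 for each row, row after row: the finger opening in mm, from 0 to 91.2, then the shift along the tool's x, y, z in mm, then the turn about the tool's z in rad. A call has 1 to 5 rows; each row shifts and turns the commanded pose from where the row before left it, along the tool's axes as they then stand; what a row does not reach is not made up. A row lasts 1/10 s, in which the tool goes at most 50 mm and 8.59 degrees, less where a joint would pass 70% of its speed; a pose out of reach is approached as far as the arm can. A call with a gripper value outside its range is refused whole. The fingers move at their own pace and stop on an object; "force" is the grip in N (left out, the last holds). Time passes only in rows, so rows that do not move let the fingers close. It gives the time, the measured TCP pose, the force, the opening and the grip force at its end, in the units of the state.
- ctrl.sense(): the state, without advancing time (a new reading comes with each control period).
- ctrl.capture(name): name is "scene" or "top" or "wrist"; returns a dict with "frame" (420x560x3 uint8, red, green, blue), "fovy" (degrees; the focal length in pixels is half the picture's height over the tangent of half this angle, whatever the lens; pixels are square), "cx", "cy" (the principal point, pixels), "R" (3x3) and "t" (3): a world point X has camera coordinates R X + t. Camera axes: x right, y down, z forward; pixel columns grow to the right and rows downward; lengths in m; the calibration is good to about 2 mm. The wrist camera is an equidistant fisheye: a pixel r from the principal point sees the ray r / f radians off the axis. A picture is of the moment at which its call begins. There is no depth.
- ctrl.close_job(): hands the job in; it is judged then, once.
The state is a dict: "time_s": time; "qpos": joint angles; "dq": joint speeds; "effort": joint torques, N m; "ee_pos": TCP position; "tool_rot": TCP orientation; "ft_force": force on the tool from outside, world axes, zero at the start; "moment": the same for the moment, N m; "width": opening from 0.0 (shut) to 1.0 (fully open); "finger_force": force on a finger pad.
Only numpy, scipy, OpenCV 4.12 (cv2) and the standard library are available. Lean on these libraries where they do the work, as an engineer would, in place of code of your own. Each camera call takes 0.05 s, during which the arm holds its last target. There are 200 camera calls.

TASK

Take the quick-release pin with the orange squeeze buttons from the white rack and slide it, buttons squeezed in, down through the aligned holes of the fork and tongue coupling until its flange sits on the fork. Then let go, so that the buttons spring out and the balls lock it underneath.

Things in the scene. Friction and masses are not known exactly. Their poses are not given: they have to be found in the camera images.
- pin_grip (a point): Centre of ball-lock pin's dark head, midway between its orange buttons, which face this frame's +y and -y; z = pin axis, up. Buttons: 22 mm wide, 24 mm high, 38 mm over both when out, 28 mm squeezed. Head top 15 mm above this point; flange 40 mm across, 5 mm thick, underside 31 mm below. Stands upright in a white rack (top 72 mm high) in a row with 2 plain pins, 62 mm apart about along x. 0.3 kg.
- pin_nose (a point): Lower end of the same pin, 93 mm below the head's centre, 62 mm below the flange's underside; same axes. The steel shank is 16 mm across and tapers over its last 12 mm to 6 mm. Two brass balls, 47 mm below the flange's underside, stick out 8 mm to +x and -x: they pass no hole, in rack or coupling, until the buttons are squeezed in.
- pin_button (a joint): Travel of the pin's orange buttons in m; both move together: 0 = sprung out, balls out; 0.005 = squeezed fully in, balls drawn inside the shank. Gripping across both buttons squeezes them: 4 N on each does it fully, 15 N or more also holds the pin firmly.
- coupling_mouth (a point): Coupling, 200 x 90 mm, fixed: a bright steel fork with a blue-grey tongue between its level ears, holes aligned. Point: centre of the hole in the upper ear's flat top (56 mm square), 85 mm above the table; z up along the holes, x along the coupling to the fork's stem. Holes 28 mm across, 38 mm deep through all three, free space below for nose and balls. Nothing on it is higher than this face.
Mind the look-alikes: they are no part of the job. What is shaped like the part that bears pin_grip but green or pink is not meant.

How it is judged:
By the outcome, as a careful person would: the job done as asked, in the order asked, and still so for the second after the job is handed in, with the robot touching nothing.
It also fails if it takes over 45 s, if anything falls off the work surface, if the arm or the gripper's body presses on something with over 40 N, if the wrist force passes 120 N, or if a joint passes its speed limit or range.

## Working session

There is one attempt and no reset: what is moved stays moved. The work goes in short steps, Python scripts to look and compute and a tool call to move; the robot and the scene stay as the last step left them, time stands still between calls to the robot, and variables do not carry over. Pictures are saved under pics/ and viewed, at most 10 in all, crops included, and the job is handed in when it is done.

Besides the shell and the picture viewer there is one more tool, called after "Emit:" by a JSON object that holds its "fn" and its "kwargs", one argument or row to a line. play_rows: Moves the arm, as the interface text tells. Its arguments: {"type":"object","properties":{"targets":{"type":"array"},"force":{"type":"number"}},"required":["targets"]}

```bash
mkdir -p pics; cat > h.py <<'E'
import numpy as np, cv2
from plant import ctrl
def save(c,n): cv2.imwrite('pics/'+n+'.png',c['frame'][:,:,::-1])
def ray(c,u,v,fish=False):
    f=210/np.tan(np.radians(c['fovy'])/2); x,y=u-c['cx'],v-c['cy']
    if fish:
        r=np.hypot(x,y)+1e-9; a=r/f; d=np.array([x/r*np.sin(a),y/r*np.sin(a),np.cos(a)])
    else: d=np.array([x/f,y/f,1.])
    R,t=np.array(c['R']),np.array(c['t']); o=-R.T@t; d=R.T@d; return o,d/np.linalg.norm(d)
def plane(c,u,v,z,fish=False):
    o,d=ray(c,u,v,fish); return o+d*(z-o[2])/d[2]
def proj(c,X):
    f=210/np.tan(np.radians(c['fovy'])/2); p=np.array(c['R'])@X+np.array(c['t']); return p[0]/p[2]*f+c['cx'],p[1]/p[2]*f+c['cy']
E
python3 - <<'E'
from h import *
a=ctrl.capture('scene');b=ctrl.capture('top')
import pickle;pickle.dump((a,b),open('ab.pkl','wb'))
for c in(a,b): print(c['fovy'],c['cx'],c['cy'],-np.array(c['R']).T@np.array(c['t']))
save(a,'s0');save(b,'t0'); s=ctrl.sense();print(s['ee_pos'],s['tool_rot'],s['time_s'],s['ft_force'])
E
```

```text
57.022512225648256 284.0508225147387 213.55784409401784 [0.90758955 0.08968742 0.61688562]
49.72364086891362 276.09725510591625 208.18162582142213 [0.45053682 0.07351271 0.90895602]
[0.22458103 0.6626044  0.18026509] [ 1.62675735e-01  9.86679473e-01 -4.63623860e-04 -9.11247701e-05] 0.1 [-0.76199156 -0.43521712 -0.03682573]
```

View pics/s0.png

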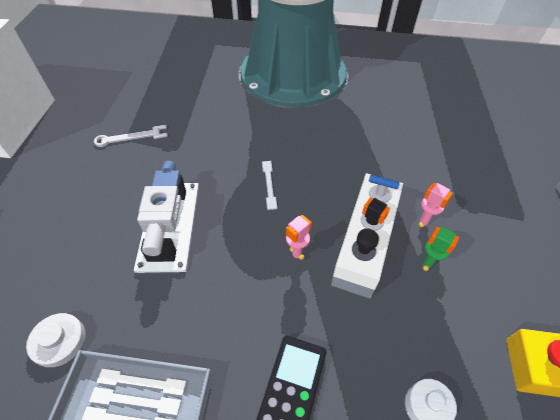

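View pics/t0.png

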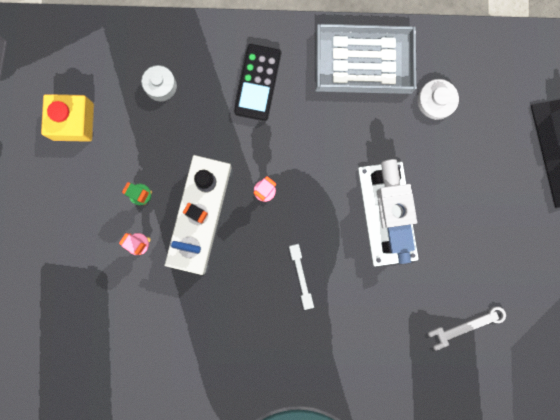

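The scene shows these candidates, as (top; scene) pixels:
- Black head with orange buttons, in the rack: (196,213; 375,211).
- Loose pink ones: (265,189; 299,232) and (135,244; 436,198).
- Green one: (138,194; 440,245).
- Plain pins in the rack: black knob (204,180) and blue T-handle (186,247).

By the description, I choose the black and orange one. The coupling's upper ear is at top (399,206), scene (160,207).

```bash
python3 - <<'E'
from h import *
import pickle;a,b=pickle.load(open('ab.pkl','rb'))
def orange(c,x0,y0,x1,y1):
    hsv=cv2.cvtColor(c['frame'],cv2.COLOR_RGB2HSV); m=cv2.inRange(hsv,(3,150,90),(20,255,255)); k=np.zeros_like(m);k[y0:y1,x0:x1]=m[y0:y1,x0:x1]
    n,l,st,ce=cv2.connectedComponentsWithStats(k); return [(st[i,4],ce[i].round(1)) for i in range(1,n) if st[i,4]>5]
ot=orange(b,175,195,220,230);print('top',ot);print('scene',orange(a,355,190,395,230))
for s,ce in ot: print(plane(b,*ce,0.115).round(4))
# rack outline, fork ear
for nm,c,r in(('t',b,(150,140,240,285)),('s',a,(325,165,410,300))):
    g=c['frame'].astype(int)
    x0,y0,x1,y1=r
def crop(c,x,y,w,n,s):
    cv2.imwrite(f'pics/{n}.png',cv2.resize(c['frame'][y-w:y+w,x-w:x+w,::-1],None,fx=s,fy=s,interpolation=cv2.INTER_CUBIC))
A=[cv2.resize(c['frame'][y-25:y+25,x-25:x+25,::-1],(390,290 if 0 else 390),interpolation=cv2.INTER_CUBIC) for c,x,y in((b,196,213),(a,375,211))]
cv2.imwrite('pics/c1.png',np.hstack(A))
A=[cv2.resize(c['frame'][y-30:y+30,x-30:x+30,::-1],(390,390),interpolation=cv2.INTER_CUBIC) for c,x,y in((b,399,206),(a,160,207))]
cv2.imwrite('pics/c2.png',np.hstack(A))
E
```

```text
top [(np.int32(37), array([186.8, 207.8])), (np.int32(60), array([201.8, 216.4]))]
scene [(np.int32(62), array([366.5, 205.5])), (np.int32(94), array([383.1, 214.8]))]
[0.5179 0.2078 0.115 ]
[0.5032 0.1813 0.115 ]
```

View pics/c1.png

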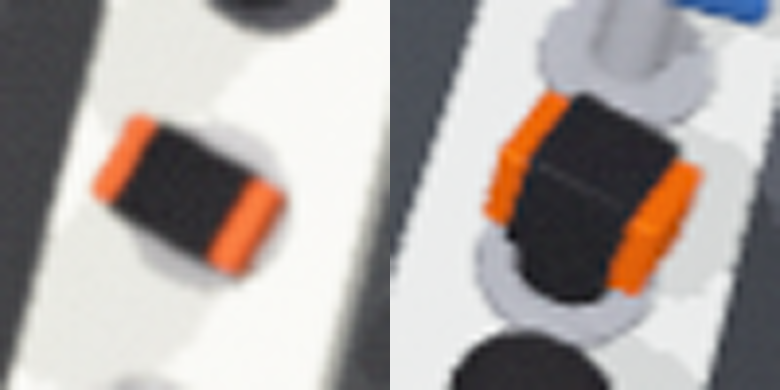

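View pics/c2.png

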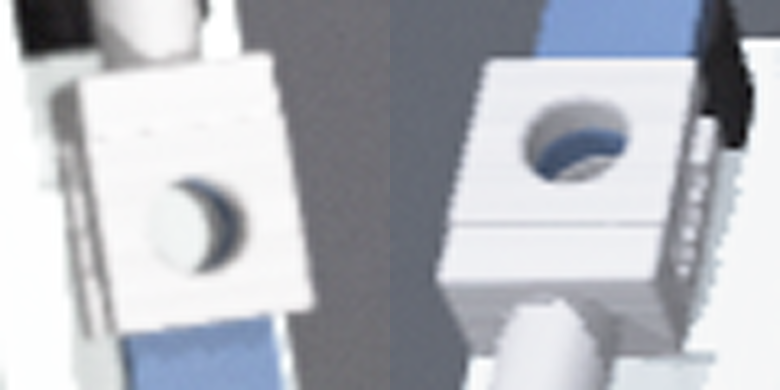

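The crops confirm the choice: a black head with an orange button on each side, standing in the rack. The head's top face is centred at about top (194.2,212) and scene (377.8,206.1). The hole rim is centred at about top (399.5,210.4) and scene (158.4,198.1).

```bash
cat >> h.py <<'E'
def tri(cs):
    A=np.zeros((3,3));B=np.zeros(3)
    for o,d in cs: P=np.eye(3)-np.outer(d,d);A+=P;B+=P@o
    return np.linalg.solve(A,B)
E
python3 - <<'E'
from h import *
import pickle;a,b=pickle.load(open('ab.pkl','rb'))
for n,pt,ps,z in(('head',(194.2,212),(377.8,206.1),.118),('hole',(399.5,210.4),(158.4,198.1),.085),('blue',(186,247),(384,182),.12),('knob',(204.5,180),(368,239),.118),('pinkloose',(265,186),(299,226),.1)):
    print(n,tri([ray(b,*pt),ray(a,*ps)]).round(4),plane(b,*pt,z).round(4),plane(a,*ps,z).round(4))
def y(p,q,z=.118):
    d=plane(b,*q,z)-plane(b,*p,z);return np.degrees(np.arctan2(d[1],d[0])),np.linalg.norm(d)
o=lambda u,v:(171+u/7.8,188+v/7.8)
print('button axis',y((201.8,216.4),(186.8,207.8)),y(o(212,255),o(112,205)),y(o(253,180),o(158,122)))
print('row',y((186,247),(204.5,180)))
R=cv2.Rodrigues(np.zeros(3))[0]
from scipy.spatial.transform import Rotation as Ro
M=Ro.from_quat(ctrl.sense()['tool_rot']).as_matrix();print(M.round(3))
E
```

```text
head [0.5109 0.1959 0.114 ] [0.5105 0.1943 0.118 ] [0.514  0.1961 0.118 ]
hole [ 0.522  -0.1773  0.0818] [ 0.5217 -0.1764  0.085 ] [ 0.5243 -0.1757  0.085 ]
blue [0.4496 0.2094 0.1055] [0.4496 0.2063 0.12  ] [0.4626 0.2066 0.12  ]
knob [0.5695 0.1817 0.1026] [0.5671 0.1779 0.118 ] [0.5795 0.1808 0.118 ]
pinkloose [0.5603 0.0726 0.1028] [0.5607 0.0716 0.1   ] [0.5583 0.0734 0.1   ]
button axis (np.float64(61.04841699148474), np.float64(0.03020967083219774)) (np.float64(64.29795957817069), np.float64(0.02499435036590891)) (np.float64(59.46840471448903), np.float64(0.0249686474803833))
row (np.float64(-13.748462707047855), np.float64(0.12094122840410176))
[[-0.947  0.321 -0.   ]
 [ 0.321  0.947 -0.001]
 [ 0.    -0.001 -1.   ]]
```

Emit:
{"fn": "play_rows", "kwargs": {
  "targets": [91,-32.5,-27,-6,0,91,-32.5,-27,-6,0,91,-32.5,-27,-6,0,91,-32.5,-27,-6,0,91,-32.5,-27,-6,0],
  "force": 30
}}

```text
time_s: 0.6
ee_pos: [0.3357, 0.4813, 0.2108]
tool_rot: [0.163, 0.987, -0.0, -0.0]
ft_force: [1.7, 0.3, 0.1]
width: 0.998
finger_force: 0.0
```

Emit:
{"fn": "play_rows", "kwargs": {
  "targets": [91,-32.5,-27,0,0,91,-32.5,-27,0,0,91,-32.5,-27,0,0,91,-32.5,-27,0,0,91,-32.5,-27,0,0]
}}

```text
time_s: 1.1
ee_pos: [0.4463, 0.3013, 0.2108]
tool_rot: [0.163, 0.987, -0.0, -0.0]
ft_force: [1.6, 0.7, -1.0]
width: 1.001
finger_force: 0.0
```

Emit:
{"fn": "play_rows", "kwargs": {
  "targets": [91,-32.5,-27,0,0,91,-32.5,-27,0,0,91,-32,-27,0,0,91,0,0,0,0.085,91,0,0,0,0.085]
}}

```text
time_s: 1.6
ee_pos: [0.5121, 0.1938, 0.2106]
tool_rot: [0.249, 0.969, -0.0, -0.0]
ft_force: [-0.0, 0.2, -0.1]
width: 0.997
finger_force: 0.0
```

```bash
python3 - <<'E'
from h import *
import pickle
c=ctrl.capture('wrist');pickle.dump(c,open('w1.pkl','wb'));s=ctrl.sense();print(s['time_s'],s['ee_pos'],s['tool_rot'],s['width'],c['fovy'],c['cx'],c['cy'],-np.array(c['R']).T@np.array(c['t']))
save(c,'w1')
E
```

```text
1.65 [0.51176783 0.19431659 0.21053271] [ 2.50681001e-01  9.68069700e-01 -1.52792757e-04 -2.61651094e-04] 0.9996229379778308 65.70646984690485 277.06847610657144 203.53527848721143 [0.44835341 0.22848194 0.41474007]
```

View pics/w1.png

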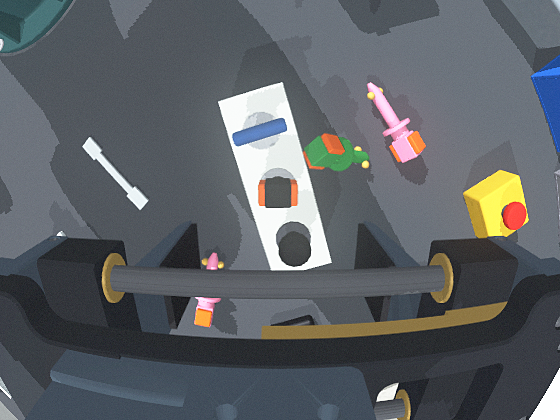

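The wrist view shows the rack with the black and orange pin at about (278,192). Its buttons line up with the closing line, and the green and pink look-alikes lie off to the side.

```bash
python3 - <<'E'
from h import *
import pickle;c=pickle.load(open('w1.pkl','rb'))
hsv=cv2.cvtColor(c['frame'],cv2.COLOR_RGB2HSV); m=cv2.inRange(hsv,(3,150,90),(20,255,255)); k=m*0;k[170:215,250:303]=m[170:215,250:303]
n,l,st,ce=cv2.connectedComponentsWithStats(k)
P=[]
for i in range(1,n):
    if st[i,4]>20:
        p=plane(c,*ce[i],.112,True);P.append(p);print(st[i],ce[i].round(1),p.round(4), cv2.minAreaRect(np.argwhere(l==i)[:,::-1].astype(np.float32)))
d=P[0]-P[1];print('mid',(P[0]+P[1])/2,np.linalg.norm(d),np.degrees(np.arctan2(d[1],d[0])))
# dark head blob
g=c['frame'].max(2)<60;k=g.astype(np.uint8)*0;k[172:212,262:296]=g[172:212,262:296]
n,l,st,ce=cv2.connectedComponentsWithStats(k);i=1+st[1:,4].argmax();print(st[i],ce[i])
E
```

```text
[258 180   7  26 135] [261.3 194. ] [0.5046 0.1802 0.112 ] ((261.0, 192.5), (25.0, 6.0), 90.0)
[291 180   6  26 144] [293.5 193.3] [0.5189 0.2076 0.112 ] ((293.5, 192.5), (25.0, 5.0), 90.0)
mid [0.51175492 0.19390544 0.112     ] 0.030877471142937065 -117.51925424072778
[267 207  15   1  15] [274. 207.]
```

Emit:
{"fn": "play_rows", "kwargs": {
  "targets": [91,0,0,30,0,91,0,0,30,0,91,0,0,30,0,91,0,0,20,0,91,0,0,15,0],
  "force": 25
}}

```text
time_s: 2.15
ee_pos: [0.5109, 0.195, 0.0843]
tool_rot: [0.245, 0.97, -0.0, -0.001]
ft_force: [0.2, -0.3, 0.1]
width: 0.997
finger_force: 0.0
```

Emit:
{"fn": "play_rows", "kwargs": {
  "targets": [91,0,0,0,0,20,0,0,0,0,20,0,0,0,0,20,0,0,0,0,20,0,0,0,0]
}}

```text
time_s: 2.65
ee_pos: [0.5121, 0.1952, 0.0866]
tool_rot: [0.246, 0.969, 0.0, 0.0]
ft_force: [-0.1, -0.6, -0.4]
width: 0.677
finger_force: 0.0
```

Emit:
{"fn": "play_rows", "kwargs": {
  "targets": [20,0,0,0,0,20,0,0,0,0,20,0,0,0,0,20,0,0,0,0,20,0,0,0,0]
}}

```text
time_s: 3.15
ee_pos: [0.5117, 0.1951, 0.0858]
tool_rot: [0.246, 0.969, -0.0, -0.0]
ft_force: [0.1, -0.2, -0.1]
width: 0.246
finger_force: 0.0
```

The opening is 22 mm with no grip force, which doesn't fit a pin 28 mm across, so I'm taking a look.

```bash
python3 - <<'E'
from h import *
a=ctrl.capture('scene');b=ctrl.capture('wrist');s=ctrl.sense();print(s['width'],s['finger_force'],s['ee_pos'],s['ft_force'])
w=b['frame'][140:300,180:380,::-1]
A=cv2.resize(a['frame'][130:290,300:460,::-1],(400,400),interpolation=3);B=cv2.resize(w,(400,320),interpolation=3);B=cv2.copyMakeBorder(B,0,80,0,0,0)
cv2.imwrite('pics/g1.png',np.hstack([A,B]))
E
```

```text
0.2237029067999295 0.0 [0.51169743 0.19508411 0.08579974] [ 0.23725704  0.1717376  -0.49096012]
```

View pics/g1.png

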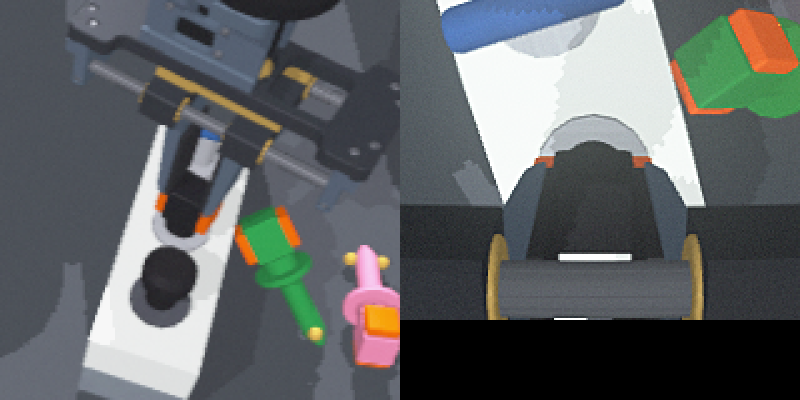

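The fingers sit on either side of the buttons, which still look unsqueezed, and the 20 mm command has simply been reached. I'll close further.

Emit:
{"fn": "play_rows", "kwargs": {
  "targets": [0,0,0,0,0,0,0,0,0,0,0,0,0,0,0,0,0,0,0,0,0,0,0,0,0]
}}

```text
time_s: 3.75
ee_pos: [0.5117, 0.1951, 0.0858]
tool_rot: [0.246, 0.969, -0.0, -0.0]
ft_force: [0.0, -0.5, -0.3]
width: 0.008
finger_force: 0.0
```

```bash
python3 - <<'E'
from h import *
a=ctrl.capture('scene');b=ctrl.capture('wrist');s=ctrl.sense();print(s['width'],s['finger_force'],s['ee_pos'],s['ft_force'])
w=b['frame'][140:300,180:380,::-1]
A=cv2.resize(a['frame'][160:260,330:430,::-1],(400,400),interpolation=3);B=cv2.resize(w,(400,320),interpolation=3);B=cv2.copyMakeBorder(B,0,80,0,0,0)
cv2.imwrite('pics/g2.png',np.hstack([A,B]))
E
```

```text
0.004676383355856921 0.0 [0.51172325 0.19506627 0.0858432 ] [-0.6071217   0.24724323  0.65941217]
```

View pics/g2.png

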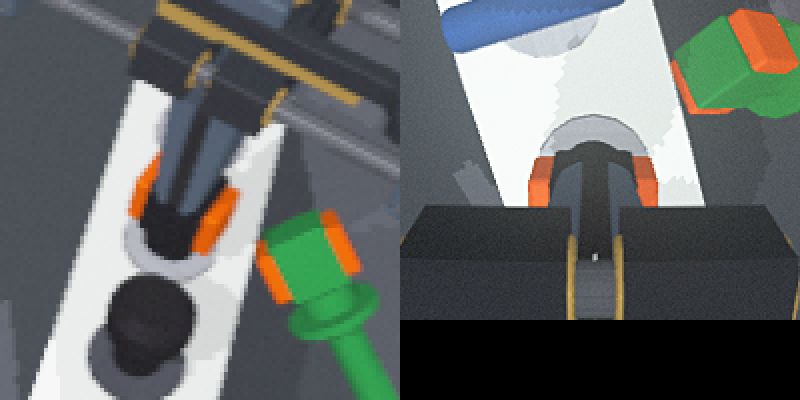

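```bash
python3 - <<'E'
from h import *
a=ctrl.capture('scene');b=ctrl.capture('wrist')
for z in(.0858,.1,.118,.13,.14,.15): print(z,np.round(proj(a,np.array([.5117,.1951,z])),1))
w=b['frame'][150:230,240:320,::-1]
A=cv2.resize(a['frame'][185:235,350:400,::-1],(400,400),interpolation=3);B=cv2.resize(w,(400,400),interpolation=3)
cv2.imwrite('pics/g3.png',np.hstack([A,B]))
E
```

```text
0.0858 [373.2 216.4]
0.1 [374.9 211.4]
0.118 [377.1 204.9]
0.13 [378.7 200.4]
0.14 [380.  196.5]
0.15 [381.4 192.5]
```

View pics/g3.png

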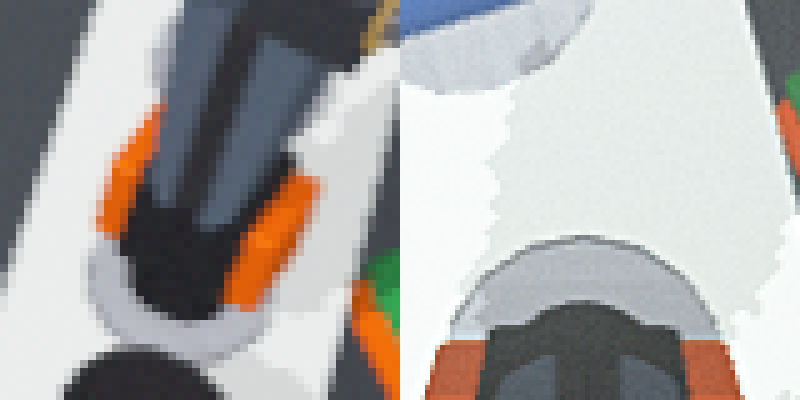

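The fingers shut fully without meeting the head. I'll open them and compare the real fingertips with the projected TCP.

Emit:
{"fn": "play_rows", "kwargs": {
  "targets": [91,0,0,0,0,91,0,0,0,0,91,0,0,0,0,91,0,0,0,0,91,0,0,0,0]
}}

```text
time_s: 4.45
ee_pos: [0.5117, 0.1951, 0.0858]
tool_rot: [0.246, 0.969, -0.0, -0.0]
ft_force: [0.0, -0.1, 0.2]
width: 0.411
finger_force: 0.0
```

Emit:
{"fn": "play_rows", "kwargs": {
  "targets": [91,0,0,0,0,91,0,0,0,0,91,0,0,0,0,91,0,0,0,0]
}}

```text
time_s: 4.85
ee_pos: [0.5117, 0.1951, 0.0858]
tool_rot: [0.246, 0.969, -0.0, 0.0]
ft_force: [-0.2, -0.4, -0.3]
width: 0.763
finger_force: 0.0
```

```bash
python3 - <<'E'
from h import *
from scipy.spatial.transform import Rotation as Ro
import pickle
a=ctrl.capture('scene');b=ctrl.capture('wrist');s=ctrl.sense();pickle.dump((a,b,s),open('g4.pkl','wb'))
p=np.array(s['ee_pos']);M=Ro.from_quat(s['tool_rot']).as_matrix();print(s['time_s'],s['width'],p,s['ft_force'])
x0,y0=315,140;k=5
A=cv2.resize(a['frame'][y0:y0+110,x0:x0+110,::-1],None,fx=k,fy=k,interpolation=3)
for dz,col in((0,(0,255,0)),(.04,(255,255,0))):
  for sy in(-1,1):
    q=[[int(round((v-o+.5)*k)) for v,o in zip(proj(a,p+M@np.array([sx*.016,sy*yy,0])+[0,0,dz]),(x0,y0))] for sx,yy in((-1,.0455),(1,.0455),(1,.059),(-1,.059))]
    cv2.polylines(A,[np.array(q)],True,col,1)
print(A.shape);cv2.imwrite('pics/g4.png',A)
E
```

```text
4.95 0.8524234866233729 [0.51171702 0.19508175 0.08585674] [ 0.27253993  0.06072073 -1.22255965]
(550, 550, 3)
```

View pics/g4.png

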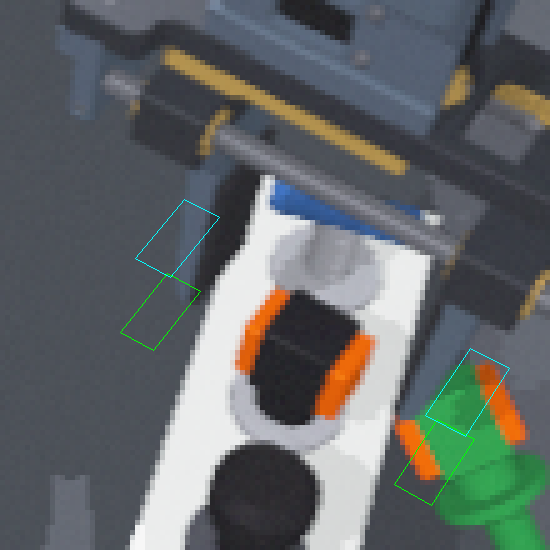

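The picture shows the buttoned head untouched. The fingertips end at about crop (187,298) and (408,415), roughly 33 mm above the reported TCP, near z = 0.12. The hand really is just over the head, which fits both the force-free closing and the closed-tip pixel at (374,212). I'll go down 33 mm more, watching the force.

Emit:
{"fn": "play_rows", "kwargs": {
  "targets": [70,0,0,8,0,70,0,0,8,0,70,0,0,8,0,70,0,0,5,0,70,0,0,4,0]
}}

```text
time_s: 5.45
ee_pos: [0.5114, 0.195, 0.052]
tool_rot: [0.246, 0.969, -0.0, -0.0]
ft_force: [0.4, 0.3, 0.3]
width: 0.765
finger_force: 0.0
```

Emit:
{"fn": "play_rows", "kwargs": {
  "targets": [24,0,0,0,0,24,0,0,0,0,24,0,0,0,0,24,0,0,0,0,24,0,0,0,0]
}}

```text
time_s: 5.95
ee_pos: [0.5119, 0.1951, 0.0531]
tool_rot: [0.246, 0.969, 0.0, 0.0]
ft_force: [-1.0, 0.0, 1.9]
width: 0.361
finger_force: 2.9
```

Emit:
{"fn": "play_rows", "kwargs": {
  "targets": [20,0,0,0,0,20,0,0,0,0,20,0,0,0,0]
}}

```text
time_s: 6.25
ee_pos: [0.5119, 0.1951, 0.0531]
tool_rot: [0.246, 0.969, 0.0, 0.0]
ft_force: [-1.6, -0.9, 5.7]
width: 0.297
finger_force: 25.0
```

Gripped: 27 mm opening at 25 N, so the buttons are squeezed. Lifting.

Emit:
{"fn": "play_rows", "kwargs": {
  "targets": [15,0,0,-5,0,15,0,0,-15,0,15,0,0,-25,0,15,0,0,-30,0,15,0,0,-35,0],
  "force": 35
}}

```text
time_s: 6.75
ee_pos: [0.511, 0.1948, 0.1642]
tool_rot: [0.246, 0.969, -0.0, -0.001]
ft_force: [0.7, 0.8, -3.1]
width: 0.297
finger_force: 35.0
```

```bash
python3 - <<'E'
from h import *
import pickle
a=ctrl.capture('scene');b=ctrl.capture('top');w=ctrl.capture('wrist');s=ctrl.sense();pickle.dump((a,b,w,s),open('l1.pkl','wb'))
print({k:np.round(v,3) for k,v in s.items() if k!='effort'})
def om(c,fish=False):
    hsv=cv2.cvtColor(c['frame'],cv2.COLOR_RGB2HSV); m=cv2.inRange(hsv,(3,150,90),(20,255,255))
    n,l,st,ce=cv2.connectedComponentsWithStats(m)
    for i in range(1,n):
        if st[i,4]>15: print(st[i],ce[i].round(1))
for n,c in(('s',a),('t',b),('w',w)): print(n);om(c)
for z in (.2,.213): print(np.round(proj(a,np.array([.5119,.1951,z])),1))
print('nose',np.round(proj(a,np.array([.5119,.1951,.12])),1),'flange',np.round(proj(a,np.array([.5119,.1951,.182])),1))
E
```

```text
{'time_s': np.float64(6.9), 'qpos': array([ 0.322,  0.16 ,  2.052,  0.   ,  0.925, -0.752]), 'dq': array([-0.   ,  0.047,  0.04 ,  0.001, -0.025, -0.001]), 'ee_pos': array([0.513, 0.196, 0.166]), 'tool_rot': array([0.246, 0.969, 0.001, 0.002]), 'ft_force': array([ 0.242, -0.918, -4.073]), 'moment': array([-0.063,  0.055, -0.031]), 'finger_force': np.float64(35.001), 'width': np.float64(0.296)}
s
[410 213  10  16  73] [414.5 220.4]
[394 220   9  16  67] [397.5 228.3]
[446 252  15  13 165] [452.6 258.2]
[245 270  18  17 184] [253.8 278.4]
t
[ 47 100  23  23 104] [ 58.7 110.8]
[290 148  14  14 111] [296.6 154.5]
w
[324 135  27  24 412] [336.9 146.4]
[394 142  25  26 430] [406.4 154.5]
[303 155  24  20  83] [311.9 167.4]
[249 237   6  33  46] [250.9 251.6]
[300 237   6  33  62] [303.4 252.9]
[388.8 170.9]
[390.9 164.8]
nose [377.4 204.2] flange [386.  179.1]
```

```bash
python3 - <<'E'
from h import *
import pickle
a0,b0=pickle.load(open('ab.pkl','rb'));a,b,w,s=pickle.load(open('l1.pkl','rb'));g=pickle.load(open('g4.pkl','rb'))[0]
for p,q in((a0,a),(b0,b),(a0,g)): print(np.abs(np.array(p['R'])-q['R']).max(),np.abs(np.array(p['t'])-q['t']).max())
def blobs(c,lo,hi,mn):
    m=cv2.inRange(cv2.cvtColor(c['frame'],cv2.COLOR_RGB2HSV),lo,hi);n,l,st,ce=cv2.connectedComponentsWithStats(m)
    return [(int(st[i,4]),*ce[i].round(0)) for i in range(1,n) if st[i,4]>mn]
for n,lo,hi,mn in(('orange',(3,150,90),(20,255,255),15),('pink',(150,60,120),(175,255,255),20),('green',(50,120,50),(75,255,255),60),('yellow',(22,150,120),(32,255,255),100),('blue',(105,90,60),(118,255,255),60)):
    for t,c in(('s0',a0),('sg',g),('s1',a),('t0',b0),('t1',b)): print(n,t,[tuple(map(float,x)) for x in blobs(c,lo,hi,mn)])
E
```

```text
0.0 0.0
0.0 0.0
0.0 0.0
orange s0 [(63.0, 429.0, 190.0), (76.0, 446.0, 199.0), (62.0, 366.0, 206.0), (94.0, 383.0, 215.0), (40.0, 307.0, 221.0), (132.0, 292.0, 234.0), (82.0, 434.0, 235.0), (84.0, 453.0, 244.0)]
orange sg [(62.0, 366.0, 206.0), (95.0, 383.0, 215.0), (72.0, 415.0, 220.0), (57.0, 398.0, 229.0), (165.0, 453.0, 258.0), (183.0, 254.0, 278.0)]
orange s1 [(73.0, 414.0, 220.0), (67.0, 397.0, 228.0), (165.0, 453.0, 258.0), (184.0, 254.0, 278.0)]
orange t0 [(116.0, 59.0, 111.0), (37.0, 270.0, 181.0), (33.0, 126.0, 187.0), (81.0, 143.0, 196.0), (39.0, 258.0, 195.0), (37.0, 187.0, 208.0), (60.0, 202.0, 216.0), (31.0, 123.0, 238.0), (62.0, 140.0, 248.0)]
orange t1 [(104.0, 59.0, 111.0), (111.0, 297.0, 155.0)]
pink s0 [(569.0, 433.0, 204.0), (381.0, 299.0, 240.0)]
pink sg [(509.0, 448.0, 255.0), (600.0, 266.0, 276.0)]
pink s1 [(517.0, 448.0, 255.0), (612.0, 266.0, 276.0)]
pink t0 [(50.0, 259.0, 183.0), (63.0, 271.0, 194.0), (254.0, 137.0, 242.0)]
pink t1 [(302.0, 284.0, 171.0)]
green s0 [(665.0, 439.0, 247.0), (74.0, 304.0, 395.0), (78.0, 300.0, 412.0)]
green sg [(650.0, 413.0, 237.0), (73.0, 304.0, 395.0), (80.0, 300.0, 412.0)]
green s1 [(685.0, 412.0, 236.0), (73.0, 304.0, 395.0), (80.0, 300.0, 412.0)]
green t0 [(231.0, 135.0, 192.0)]
green t1 []
yellow s0 [(2744.0, 534.0, 362.0)]
yellow sg [(2743.0, 534.0, 362.0)]
yellow s1 [(2743.0, 534.0, 362.0)]
yellow t0 [(776.0, 61.0, 120.0)]
yellow t1 [(156.0, 65.0, 100.0), (258.0, 71.0, 132.0), (175.0, 51.0, 124.0)]
blue s0 [(456.0, 166.0, 175.0), (233.0, 384.0, 181.0)]
blue sg [(454.0, 166.0, 175.0), (95.0, 379.0, 182.0)]
blue s1 [(457.0, 166.0, 175.0)]
blue t0 [(193.0, 186.0, 247.0)]
blue t1 []
```

The loose look-alikes toppled over by themselves earlier, and all are still on the table. The wanted pin has left the rack and is in hand. Next I go next to the coupling for a wrist check of the hole.

Emit:
{"fn": "play_rows", "kwargs": {
  "targets": [15,-15,-20,-4,0,15,-25,-32,-4,0,15,-25,-32,-4,0,15,-25,-32,-4,0,15,-25,-32,-4,0]
}}

```text
time_s: 7.4
ee_pos: [0.5414, 0.0086, 0.1819]
tool_rot: [0.246, 0.969, -0.0, -0.001]
ft_force: [0.4, 0.1, -3.3]
width: 0.3
finger_force: 35.0
```

Emit:
{"fn": "play_rows", "kwargs": {
  "targets": [15,-25,-32,0,0,15,-25,-32,0,0,15,-25,-32,0,0,15,-25,-32,0,0,15,-20,-28,0,0]
}}

```text
time_s: 7.9
ee_pos: [0.5727, -0.186, 0.1816]
tool_rot: [0.246, 0.969, 0.0, -0.001]
ft_force: [0.2, -0.0, -3.6]
width: 0.293
finger_force: 35.0
```

Emit:
{"fn": "play_rows", "kwargs": {
  "targets": [15,-12,-17.5,0,0,15,0,0,0,0,15,0,0,0,0]
}}

```text
time_s: 8.2
ee_pos: [0.5748, -0.2051, 0.1817]
tool_rot: [0.246, 0.969, 0.0, -0.001]
ft_force: [0.4, 0.5, -3.0]
width: 0.298
finger_force: 35.0
```

```bash
python3 - <<'E'
from h import *
import pickle
a=ctrl.capture('scene');w=ctrl.capture('wrist');s=ctrl.sense();pickle.dump((a,w,s),open('l2.pkl','wb'))
print({k:np.round(v,3) for k,v in s.items() if k!='effort'})
o=-np.array(w['R']).T@np.array(w['t']);print('cam',o)
X=np.array([.523,-.1763,.085]);p=np.array(w['R'])@X+w['t'];f=210/np.tan(np.radians(w['fovy'])/2);r=np.hypot(p[0],p[1]);th=np.arctan2(r,p[2]);uv=np.array([w['cx']+f*th*p[0]/r,w['cy']+f*th*p[1]/r]);print('pred hole',uv)
u,v=uv.round().astype(int)
save(w,'w2full')
x0,y0=u-50,v-50
A=cv2.resize(w['frame'][max(y0,0):v+50,x0:u+50,::-1],(400,400),interpolation=3)
q=proj(a,np.array(s['ee_pos']));print('tcp scene',q,'crop origin',x0,y0,max(y0,0))
cu,cv_=int(q[0]),int(q[1])
B=cv2.resize(a['frame'][cv_-60:cv_+60,cu-60:cu+60,::-1],(400,400),interpolation=3);print('scene crop',cu-60,cv_-60)
cv2.imwrite('pics/w2.png',np.hstack([A,B]))
E
```

```text
{'time_s': np.float64(8.3), 'qpos': array([-0.38 ,  0.239,  1.919,  0.   ,  0.985, -1.454]), 'dq': array([ 0.006, -0.005, -0.002, -0.001,  0.002, -0.001]), 'ee_pos': array([ 0.575, -0.204,  0.182]), 'tool_rot': array([ 0.246,  0.969,  0.   , -0.001]), 'ft_force': array([ 0.103, -0.518, -3.698]), 'moment': array([-0.007, -0.019,  0.01 ]), 'finger_force': np.float64(34.999), 'width': np.float64(0.295)}
cam [ 0.51118827 -0.17047679  0.38617383]
pred hole [277.59346304 132.18689188]
tcp scene (np.float64(111.55896425827544), np.float64(181.98914540224348)) crop origin 228 82 82
scene crop 51 121
```

View pics/w2.png

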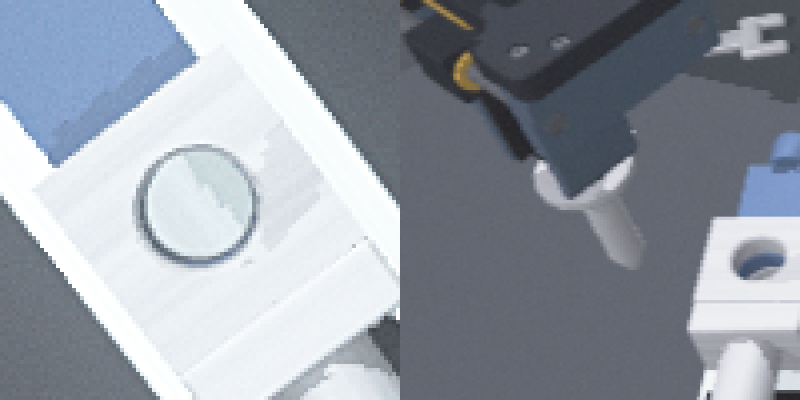

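The wrist crop shows the hole rim centred at pixel (276.7,133.0), within 1 px of the prediction. The scene crop shows the pin in hand with no balls sticking out and its nose at about pixel (119.3,201).

```bash
python3 - <<'E'
from h import *
import pickle
from scipy.spatial.transform import Rotation as Ro
a,w,s=pickle.load(open('l2.pkl','rb'));p=np.array(s['ee_pos']);M=Ro.from_quat(s['tool_rot']).as_matrix()
h=plane(w,276.7,133,.085,True);print('hole wrist',h)
for dz in(.019,.03,.04,.05,.06): print(dz,'nose',np.round(proj(a,p+[0,0,dz-.093]),1),'flange',np.round(proj(a,p+[0,0,dz-.031]),1))
t=np.array([.523,-.1763,.085]);t=(t+h)/2
print('target',t,'move mm',(M.T@(t-p)*1000).round(1)[:2])
E
```

```text
hole wrist [ 0.52327131 -0.17738215  0.085     ]
0.019 nose [127.6 211.8] flange [114.4 187.2]
0.03 nose [125.4 207.7] flange [111.8 182.4]
0.04 nose [123.3 203.9] flange [109.4 177.9]
0.05 nose [121.3 200. ] flange [106.9 173.3]
0.06 nose [119.1 196. ] flange [104.3 168.5]
target [ 0.52313566 -0.17684108  0.085     ] move mm [58.6 -0.5]
```

Emit:
{"fn": "play_rows", "kwargs": {
  "targets": [15,20,0,0,0,15,25,0,0,0,15,13.5,-0.5,0,0,15,0,0,0,0,15,0,0,0,0]
}}

```text
time_s: 8.8
ee_pos: [0.5246, -0.1778, 0.1833]
tool_rot: [0.246, 0.969, -0.0, 0.001]
ft_force: [-0.2, -0.3, -3.8]
width: 0.298
finger_force: 35.0
```

Emit:
{"fn": "play_rows", "kwargs": {
  "targets": [15,0,0,15,0,15,0,0,15,0,15,0,0,10,0,15,0,0,5,0,15,0,0,0,0]
}}

```text
time_s: 9.3
ee_pos: [0.5234, -0.1777, 0.1366]
tool_rot: [0.246, 0.969, 0.0, -0.001]
ft_force: [0.1, -0.1, -2.8]
width: 0.293
finger_force: 35.0
```

```bash
python3 - <<'E'
from h import *
from scipy.spatial.transform import Rotation as Ro
s=ctrl.sense();a=ctrl.capture('scene');p=np.array(s['ee_pos']);M=Ro.from_quat(s['tool_rot']).as_matrix()
print(p,s['ft_force'],s['moment'],(M.T@(np.array([.5231,-.1768,0])-p)*1000).round(1))
# shank centre column vs hole: compare to hole image before
import pickle;a0=pickle.load(open('ab.pkl','rb'))[0]
d=np.abs(a['frame'].astype(int)-a0['frame']).sum(2)
print('proj nose',proj(a,p+[0,0,-.043]),'hole',proj(a,np.array([.5231,-.1768,.085])))
for r in range(176,210,3):
    c=np.where(d[r,130:190]>60)[0]+130; print(r,(c.min(),c.max(),len(c)) if len(c) else None)
E
```

```text
[ 0.52344759 -0.17770282  0.1365914 ] [ 0.08837875 -0.07482933 -2.76352268] [-0.0710961  -0.0261464  -0.02400838] [  0.5   0.7 136.6]
proj nose (np.float64(156.1704681256811), np.float64(194.507624417109)) hole (np.float64(158.00498408581143), np.float64(197.49484368938943))
176 (np.int64(135), np.int64(153), 17)
179 (np.int64(140), np.int64(154), 14)
182 (np.int64(146), np.int64(156), 10)
185 (np.int64(147), np.int64(157), 10)
188 (np.int64(149), np.int64(158), 10)
191 (np.int64(150), np.int64(159), 10)
194 (np.int64(152), np.int64(166), 4)
197 None
200 None
203 None
206 (np.int64(152), np.int64(158), 7)
209 (np.int64(151), np.int64(158), 8)
```

The nose is where predicted, centred over the hole. Inserting.

Emit:
{"fn": "play_rows", "kwargs": {
  "targets": [15,0,0,8,0,15,0,0,8,0,15,0,0,8,0,15,0,0,8,0,15,0,0,8,0]
}}

```text
time_s: 9.85
ee_pos: [0.5239, -0.1778, 0.097]
tool_rot: [0.246, 0.969, 0.0, -0.0]
ft_force: [-0.3, -0.0, -3.8]
width: 0.296
finger_force: 35.0
```

Emit:
{"fn": "play_rows", "kwargs": {
  "targets": [15,0,0,8,0,15,0,0,6,0,15,0,0,5,0,15,0,0,3,0,15,0,0,1,0]
}}

```text
time_s: 10.35
ee_pos: [0.5239, -0.1778, 0.0746]
tool_rot: [0.246, 0.969, 0.0, -0.0]
ft_force: [-0.1, 0.3, -3.6]
width: 0.299
finger_force: 35.0
```

Emit:
{"fn": "play_rows", "kwargs": {
  "targets": [15,0,0,1,0,15,0,0,1,0,15,0,0,0,0]
}}

```text
time_s: 10.65
ee_pos: [0.524, -0.1779, 0.0729]
tool_rot: [0.246, 0.969, -0.0, 0.0]
ft_force: [0.7, 0.5, -4.5]
width: 0.295
finger_force: 35.0
```

No contact yet. I'll continue gently until the flange sits.

Emit:
{"fn": "play_rows", "kwargs": {
  "targets": [15,0,0,1,0,15,0,0,1,0,15,0,0,1,0,15,0,0,1,0,15,0,0,0,0]
}}

```text
time_s: 11.15
ee_pos: [0.5238, -0.1778, 0.0687]
tool_rot: [0.246, 0.969, 0.0, -0.0]
ft_force: [0.2, 0.1, -4.0]
width: 0.294
finger_force: 35.0
```

Emit:
{"fn": "play_rows", "kwargs": {
  "targets": [15,0,0,1,0,15,0,0,0,0]
}}

```text
time_s: 11.35
ee_pos: [0.5239, -0.1778, 0.0677]
tool_rot: [0.246, 0.969, -0.0, -0.0]
ft_force: [0.1, -0.6, -3.6]
width: 0.294
finger_force: 35.0
```

Emit:
{"fn": "play_rows", "kwargs": {
  "targets": [15,0,0,1,0,15,0,0,0,0]
}}

```text
time_s: 11.55
ee_pos: [0.5239, -0.1778, 0.0667]
tool_rot: [0.246, 0.969, 0.0, -0.0]
ft_force: [0.1, -0.4, -3.2]
width: 0.298
finger_force: 35.0
```

Emit:
{"fn": "play_rows", "kwargs": {
  "targets": [15,0,0,1,0,15,0,0,0,0]
}}

```text
time_s: 11.75
ee_pos: [0.5241, -0.1779, 0.0661]
tool_rot: [0.246, 0.969, -0.0, 0.0]
ft_force: [-1.4, 1.0, 2.0]
width: 0.295
finger_force: 35.0
```

Emit:
{"fn": "play_rows", "kwargs": {
  "targets": [15,0,0,1,0,15,0,0,0,0]
}}

```text
time_s: 11.95
ee_pos: [0.5242, -0.1779, 0.066]
tool_rot: [0.246, 0.969, -0.0, -0.0]
ft_force: [-8.3, 1.9, 20.3]
width: 0.301
finger_force: 35.0
```

Emit:
{"fn": "play_rows", "kwargs": {
  "targets": [15,0,0,0.5,0,15,0,0,0,0]
}}

```text
time_s: 12.15
ee_pos: [0.5242, -0.1779, 0.0659]
tool_rot: [0.246, 0.969, 0.0, -0.0]
ft_force: [-11.3, 3.4, 29.1]
width: 0.297
finger_force: 35.0
```

The flange seated at exactly the predicted height (0.066). I'll ease the load and release.

Emit:
{"fn": "play_rows", "kwargs": {
  "targets": [15,0,0,-1.3,0,15,0,0,0,0,60,0,0,0,0,60,0,0,0,0,60,0,0,0,0]
}}

```text
time_s: 12.65
ee_pos: [0.524, -0.1779, 0.0655]
tool_rot: [0.246, 0.969, 0.0, 0.0]
ft_force: [-1.2, -0.3, 0.0]
width: 0.528
finger_force: 0.0
```

Emit:
{"fn": "play_rows", "kwargs": {
  "targets": [75,0,0,0,0,75,0,0,0,0,75,0,0,0,0,75,0,0,0,0,75,0,0,0,0]
}}

```text
time_s: 13.15
ee_pos: [0.5239, -0.1778, 0.0656]
tool_rot: [0.246, 0.969, -0.0, -0.0]
ft_force: [-0.0, 0.4, 0.3]
width: 0.821
finger_force: 0.0
```

Emit:
{"fn": "play_rows", "kwargs": {
  "targets": [75,0,0,-10,0,75,0,0,-25,0,75,0,0,-35,0,75,0,0,-40,0,75,0,0,-40,0]
}}

```text
time_s: 13.65
ee_pos: [0.5237, -0.1777, 0.2178]
tool_rot: [0.246, 0.969, -0.0, 0.0]
ft_force: [0.7, 0.8, -0.1]
width: 0.823
finger_force: 0.0
```

Emit:
{"fn": "play_rows", "kwargs": {
  "targets": [75,0,40,0,0,75,0,45,0,0,75,0,45,0,0,75,0,40,0,0,75,0,0,0,0]
}}

```text
time_s: 14.15
ee_pos: [0.6066, -0.025, 0.2165]
tool_rot: [0.244, 0.97, 0.0, 0.001]
ft_force: [-0.2, -0.2, -0.1]
width: 0.821
finger_force: 0.0
```

```bash
python3 - <<'E'
from h import *
a=ctrl.capture('scene');b=ctrl.capture('top');s=ctrl.sense();print(s['time_s'],s['ee_pos'],s['ft_force'],s['width'])
save(a,'f_s');save(b,'f_t')
def om(c,x0,y0,x1,y1):
    m=cv2.inRange(cv2.cvtColor(c['frame'],cv2.COLOR_RGB2HSV),(3,150,90),(20,255,255));n,l,st,ce=cv2.connectedComponentsWithStats(m)
    return [(int(st[i,4]),ce[i].round(1)) for i in range(1,n) if st[i,4]>10 and x0<ce[i][0]<x1 and y0<ce[i][1]<y1]
t=om(b,360,160,440,260);q=om(a,120,140,210,250);print('top',t,'scene',q)
for z in(.128,):
    P=[plane(b,*x[1],z) for x in t];print([p.round(4) for p in P])
    if len(P)==2:print('mid',(P[0]+P[1])/2,'sep',np.linalg.norm(P[0]-P[1]))
print('expect head top scene',proj(a,np.array([.5235,-.1775,.131])),'top',proj(b,np.array([.5235,-.1775,.131])))
tt=sorted(t,key=lambda x:x[1][1]);qq=sorted(q,key=lambda x:x[1][1])
E
```

```text
14.25 [ 0.60505819 -0.02776881  0.21611057] [ 0.05074755 -0.04756646 -0.19323024] 0.823366218160527
top [] scene [(41, array([143.1, 180.7])), (171, array([157.9, 190.8]))]
[]
expect head top scene (np.float64(150.43582788896362), np.float64(180.32300896214434)) top (np.float64(408.05751268144934), np.float64(207.23973258037012))
```

Emit:
{"fn": "play_rows", "kwargs": {
  "targets": [75,0,45,0,0,75,0,45,0,0,75,0,45,0,0,75,0,45,0,0,75,0,30,0,0]
}}

```text
time_s: 14.75
ee_pos: [0.7059, 0.1573, 0.2161]
tool_rot: [0.246, 0.969, 0.0, 0.0]
ft_force: [-0.6, -0.8, -0.3]
width: 0.82
finger_force: 0.0
```

```bash
python3 - <<'E'
from h import *
a=ctrl.capture('scene');b=ctrl.capture('top');s=ctrl.sense();print(s['time_s'],s['ee_pos'])
def om(c,x0,y0,x1,y1):
    m=cv2.inRange(cv2.cvtColor(c['frame'],cv2.COLOR_RGB2HSV),(3,150,90),(20,255,255));n,l,st,ce=cv2.connectedComponentsWithStats(m)
    return [ (st[i],ce[i]) for i in range(1,n) if st[i,4]>8 and x0<ce[i][0]<x1 and y0<ce[i][1]<y1]
t=om(b,360,160,450,260);q=om(a,120,140,210,250)
for n,c,L in(('top',b,t),('scene',a,q)):
    for st,ce in L: print(n,st,ce.round(1))
P=[plane(b,*x[1],.126) for x in t]
if len(P)==2:print([p.round(4) for p in P],'mid',(P[0]+P[1])/2,'sep',np.linalg.norm(P[0]-P[1]))
ang=np.radians(61.5);y=np.array([np.cos(ang),np.sin(ang),0])
for o in(.014,.019): print('predicted outer faces',o,[ [np.round(proj(c,np.array([.5238,-.1777,.128])+sg*o*y),1) for sg in(-1,1)] for c in(b,a)])
for n,c,L in(('top',b,t),('scene',a,q)):
    v=np.array(proj(c,np.array([.5238,-.1777,.128])+.019*y))-np.array(proj(c,np.array([.5238,-.1777,.128])-.019*y));v/=np.linalg.norm(v);o=np.array(proj(c,np.array([.5238,-.1777,.128])))
    m=cv2.inRange(cv2.cvtColor(c['frame'],cv2.COLOR_RGB2HSV),(3,150,90),(20,255,255));r=np.argwhere(m>0)[:,::-1]-o;r=r[np.hypot(*r.T)<25];k=r@v;print(n,'along-axis extents px',k.min(),k.max(),'ideal out',np.linalg.norm(np.array(proj(c,np.array([.5238,-.1777,.128])+.019*y))-o),'in',np.linalg.norm(np.array(proj(c,np.array([.5238,-.1777,.128])+.014*y))-o))
E
```

```text
14.85 [0.70606824 0.15781354 0.21581417]
top [393 198  12  13  80] [398.4 204.3]
top [409 207  11  11  46] [414.7 211.9]
scene [139 174  11  17  42] [143.1 180.6]
scene [151 182  15  18 172] [157.9 190.9]
[array([ 0.5289, -0.1621,  0.126 ]), array([ 0.5159, -0.1907,  0.126 ])] mid [ 0.52241886 -0.17637515  0.126     ] sep 0.03144748665227358
predicted outer faces 0.014 [[array([414.7, 211.1]), array([400.6, 203.3])], [array([144.9, 177.8]), array([156.7, 185.5])]]
predicted outer faces 0.019 [[array([417.2, 212.5]), array([398.1, 201.9])], [array([142.9, 176.4]), array([158.8, 186.9])]]
top along-axis extents px -10.618678636510687 12.693274072910754 ideal out 10.927017691010809 in 8.052359782468951
scene along-axis extents px -10.161724761098654 17.603052862001608 ideal out 9.635712832685853 in 7.08109064362808
```

The pin stands centred on the hole. Its button spacing (31 mm between blob centres) matches the sprung-out reading from the rack, and the seat height was confirmed by contact. Handing in.

```bash
python3 -c "
from plant import ctrl
print(ctrl.close_job())"
```

```text
the job is handed in; nothing more can be done
None
```

The orange-buttoned pin is in the coupling: its flange met the fork at the expected height, and the buttons sprang back out after release. I couldn't see the balls underneath, so the lock is inferred from that. The job was handed in at about 15 s, with the arm clear.

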